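# File two order tags under the spring arm of the tag holder

### The job

File the two waiting orders in the tag holder: take the pepper shaker off the red tag and stand it upright elsewhere on the shelf, then tuck the red tag under the holder's spring arm on top of the tag already there, and then the yellow tag under the arm on top of the red one. Push each tag lengthwise right home against the back stop, lying flat and straight with the arm pressing on the pile, leave the plain tag at the bottom, and do not shift or upset the other things.

Things in the scene. Friction and masses are not known exactly. Their poses are not given: they have to be found in the camera images.
- shelf: fixed stainless shelf on four legs standing on the worktop; all the work is done on its flat top, which is 220 mm above the worktop, 325 mm deep (x) and 920 mm long (y). Origin on the worktop under the middle of the top. A fixed wooden board 510 mm high stands upright between robot and shelf, at x = 0.23 to 0.31 m, from y = -0.70 to y = 0.24 m: reach over it
- holder: steel tag holder fixed on the shelf. Origin: underside, middle of the back stop's inner face; +x leads from the open mouth to the stop, z up. Floor plate 6 mm thick, 64 mm wide, from x = -85 mm back. Stop at x = 0, 38 mm high. Side rails 40 mm high, inner faces at y = +-26 mm from x = -63 mm to the stop, flared out to +-35 mm at x = -84 mm. The hinge posts and arm over the stop reach up to 75 mm.
- tag_home (a point): in the holder, on its floor at x = -70 mm, z = 6 mm above the shelf: where the underside centre of a bottom tag is when it touches the stop; each layer lies 10 mm higher. The outer 55 mm of a tag that is home stick out in front of the floor plate
- flap: spring arm of the holder; origin on its hinge (holder x = +22, z = 34 mm); rises by turning about its +y. A slippery black bar, 40 mm across, under its front presses on the pile at holder x = -55 mm with 2 to 3 N. A tag pushed in level along the holder's x, its underside 2 to 6 mm above the pile, goes under the lip and lifts the arm by itself with about 3 to 5 N of push
- flap_lip (a point): tip of the orange lip at the front of the spring arm, 38 mm wide, slippery, sloping up 28 degrees towards the mouth. With one tag in the holder the tip is at holder x = -90 mm, its underside 19 mm above the pile's top; with two tags the tip is about 15 mm higher and the lip steeper by 7 degrees. It stays below holder z = 75 mm
- tag_plain: plain wooden order tag, a flat rectangular wooden plate 140 mm long (its x), 46 mm wide (its y), 10 mm thick (its z); origin at the centre of its underside; both ends are alike and either may go in first; 45 g. It starts in the holder, home against the stop on the floor plate (underside at holder z = 6 mm, top at 16 mm), held down by the spring arm
- tag_red: red order tag, a flat rectangular wooden plate 140 mm long (its x), 46 mm wide (its y), 10 mm thick (its z); origin at the centre of its underside; both ends are alike and either may go in first; 45 g. It starts flat on the shelf, roughly crosswise, in the nearer or the farther of two places to the right of the holder, with the pepper shaker standing on it
- tag_yellow: yellow order tag, a flat rectangular wooden plate 140 mm long (its x), 46 mm wide (its y), 10 mm thick (its z); origin at the centre of its underside; both ends are alike and either may go in first; 45 g. It starts flat on the shelf in the other of these two places
- shaker: pepper shaker, clear body with grey top, round, 44 mm across up to 70 mm height, the top 34 mm across, 90 mm tall, 100 g; origin at the centre of its underside; it starts standing on the red tag
- red_bottle: a red squeeze bottle with a white nozzle, 52 mm across, 165 mm tall; origin at the centre of its underside; standing at the back of the shelf, to be left alone
- brown_bottle: a dark brown squeeze bottle with a white nozzle, 56 mm across, 180 mm tall; origin at the centre of its underside; standing at the back of the shelf, to be left alone
- chilli: a glass jar of chilli with a red lid, 58 mm across, 86 mm tall; origin at the centre of its underside; standing at the back of the shelf, to be left alone
- spice: a glass spice jar with a black cap and green label, 44 mm across, 105 mm tall; origin at the centre of its underside; standing at the back of the shelf, to be left alone
- timer: a white round kitchen timer with a red dial, 65 mm across, 46 mm tall; origin at the centre of its underside; standing at the back of the shelf, to be left alone
- tub: a white plastic sauce tub, 72 mm across, 71 mm tall; origin at the centre of its underside; standing at the back of the shelf, to be left alone

How it is judged (in metres and radians):
On the way, in this order (a step that is already met when the one before it is completed fails the run):
1. the shaker stands upright on the shelf, let go (height (world z) of shaker between 0.214 and 0.226 m and angle between shaker's own z axis and vertical below 0.2 rad and contact force between the fingers and shaker below 0.05 N and linear speed of shaker below 0.02 m/s), for 0.2 s.
2. the red tag lies home on the plain tag, pressed by the spring arm, let go (x of tag_red in the frame of holder between -0.077 and -0.063 m and y of tag_red in the frame of holder between -0.006 and 0.006 m and z of tag_red in the frame of holder between 0.012 and 0.02 m and angle between the x axis of tag_red and the x axis of holder, either way round below 0.13 rad and angle between tag_red's own z axis and vertical below 0.06 rad and contact force between flap and tag_red above 0.3 N and contact force between the fingers and tag_red below 0.05 N), for 0.2 s.
At the end, for the whole second after the job is handed in: Plain, red, yellow tag lie in the holder, from the bottom up, each within 7 mm of home, centred within 6 mm, straight within 0.13 rad, tilt under 0.06 rad, height within 4 mm; the arm presses on the yellow tag (over 0.3 N); the shaker stands upright on the shelf; all at rest (x of tag_plain in the frame of holder between -0.077 and -0.063 m and y of tag_plain in the frame of holder between -0.006 and 0.006 m and z of tag_plain in the frame of holder between 0.002 and 0.01 m and angle between the x axis of each of tag_plain, tag_red, tag_yellow and the x axis of holder, either way round below 0.13 rad and angle between each of tag_plain, tag_red, tag_yellow's own z axis and vertical below 0.06 rad and x of tag_red in the frame of holder between -0.077 and -0.063 m and y of tag_red in the frame of holder between -0.006 and 0.006 m and z of tag_red in the frame of holder between 0.012 and 0.02 m and x of tag_yellow in the frame of holder between -0.077 and -0.063 m and y of tag_yellow in the frame of holder between -0.006 and 0.006 m and z of tag_yellow in the frame of holder between 0.022 and 0.03 m and contact force between flap and tag_yellow above 0.3 N and height (world z) of shaker between 0.214 and 0.226 m and angle between shaker's own z axis and vertical below 0.2 rad and linear speed of each of tag_plain, tag_red, tag_yellow, shaker below 0.02 m/s); the robot touches nothing.
It fails at once if a bottle, jar, tub or the timer is shifted more than 40 mm or knocked over (distance of any of red_bottle, brown_bottle, chilli, spice, timer, tub from where it was at the start of the episode above 0.04 m or angle between any of red_bottle, brown_bottle, chilli, spice, timer, tub's own z axis and vertical above 0.4 rad).
It fails at once if the shaker is knocked over (angle between shaker's own z axis and vertical above 0.7 rad).
It also fails if it takes over 72 s, if anything falls off the work surface, if the arm or the gripper's body presses on something with over 40 N, if the wrist force passes 120 N, or if a joint passes its speed limit or range.

### The arm

A 6-joint arm with a two-finger parallel gripper is mounted at the origin on a cart in front of the work surface, level with it; the furniture and walls round the work are solid. World frame = base frame: x ahead of the robot, y to its left, z up, the work surface at z = 0. Lengths are in m, angles in degrees, forces in N, time in s.
With the tool pointing down it reaches from about 0.4 to 0.825 m from the base axis. Payload 7 kg.
Tool frame: the origin (TCP) lies midway between the tips of the shut fingers; the grasp point (between the pads) lies 19 mm behind it (r.grip_point_offset is the z of the grasp point in the tool frame, in m); z points along the fingers, y is the line along which they close (so a half turn about z gives the same grasp; the last joint's range is limited). The gripper opens to 88 mm and grips with 3 to 60 N. Pads are 19 mm wide; open, the fingers measure 130 mm over their backs; the gripper's body (78 mm by 193 mm) begins 47 mm behind the grasp point.
Start: joints at [-58.608, 20.546, 0.682, 0, -70.136, -16.507], TCP at [0.173, -0.652, 0.227] pointing down, gripper open.
Joint ranges: [-176.03, 176.03], [-82.01, 121.73], [-58.28, 71.71], [-173.87, 95.51], [-174.79, -0.11], [-173.66, 173.66]. Speed limits (degrees/s): [136.94, 136.94, 172.46, 180, 180, 180].

### API

Orientations are given as [roll, pitch, yaw] about the fixed x, y, z axes, in that order (R = Rz(yaw) Ry(pitch) Rx(roll)).
In Python, from plant import r, viewer, recognise, outline_of, pinpoint gives the robot as it stands.
- The arm moves only by the tool move_arm, never from a script. Its argument "targets" is a list of rows, each a list of 2 entries, a list of its own where there are three numbers: the shift along the tool's x, y, z in cm, then the turn, a rotation vector about the tool's x, y, z in rad. A call has 1 to 5 rows; each row is the pose to reach, as a shift and turn from the pose commanded when the call began, along the tool's axes at that moment; what a row does not reach only later rows make up. A row lasts 1/8 s, in which the tool goes at most 62.5 mm and 10.7 degrees, less where a joint would pass 70% of its speed; a pose out of reach is approached as far as the arm can. A call with a gripper value outside its range is refused whole. "jaw" is the finger opening in cm, from 0 to 8.76, set as the call begins (left out, the last holds). The fingers move at their own pace and stop on an object; "squeeze" is the grip in N (left out, the last holds). Time passes only in rows, so rows that repeat a pose let the fingers close. It gives the time, the measured TCP pose, the force, the opening and the grip force at its end, in the units of the state.
- r.get_state(): the state, without advancing time (a new reading comes with each control period).
- viewer.capture(name): name is "side" or "top" or "wrist"; returns a dict with "image" (384x512x3 uint8, blue, green, red), "intrinsics" (3x3 intrinsics, pixels), "D" ([k1, k2, p1, p2, k3] as OpenCV has them; the pictures are not rectified), "camera_from_world" (4x4, takes a point from world to camera coordinates). Camera axes: x right, y up, looking along -z (the intrinsics and any distortion apply to the point x, -y, -z); pixel columns grow to the right and rows downward; lengths in m; the calibration is good to about 2 mm. A picture is of the moment at which its call begins. There is no depth.
- r.close_job(): hands the job in; it is judged then, once.
Trained networks look in the newest picture that a camera, given by its name, has taken for a name from the list of things; names that differ only in an ending like _2 or _b are one class to them, and where a whole thing is asked for, a point or a joint stands for the part that bears it (a point fixed in the world has none). Each returns a list of dicts, best first, with "score" (0 to 1); they miss things now and then, are a little off and sometimes report something else, mostly with a low value. They report only what shows in the picture. A call takes as long as a camera call.
- recognise(label, camera): "box" ([left, top, right, bottom] in pixels, round what is visible of it).
- outline_of(label, camera): "mask" (384x512 bool, what is visible of it) and "box" ([left, top, right, bottom] in pixels, round what is visible of it).
- pinpoint(label, camera): "location" ([row, column] in pixels: a listed point, or the origin of a listed thing).
The state is a dict: "time_s": time; "joints": joint angles; "qd": joint speeds; "joint_torque": joint torques, N m; "tcp_pos": TCP position; "eef_rot": TCP orientation; "contact_force": force on the tool from outside, world axes, zero at the start; "moment": the same for the moment, N m; "gripper_width": finger opening in m; "gripper_force": force on a finger pad.
Only numpy, scipy, OpenCV 4.12 (cv2) and the standard library are available. Lean on these libraries where they do the work, as an engineer would, in place of code of your own. Each camera call takes 0.05 s, during which the arm holds its last target. There are 200 camera calls.

## Working session

There is one attempt and no reset: what is moved stays moved. The work goes in short steps, Python scripts to look and compute and a tool call to move; the robot and the scene stay as the last step left them, time stands still between calls to the robot, and variables do not carry over. Pictures are saved under pics/ and viewed, at most 10 in all, crops included, and the job is handed in when it is done.

Besides the shell and the picture viewer there is one more tool, called after "Call:" by a JSON object that holds its "fn" and its "kwargs", one argument or row to a line. move_arm: Moves the arm, as the interface text tells. Its arguments: {"type":"object","properties":{"targets":{"type":"array","items":{"type":"array"}},"jaw":{"type":"number"},"squeeze":{"type":"number"}},"required":["targets"]}

```bash
ls; mkdir -p pics; cat > h.py <<'E'
import numpy as np, cv2
from plant import r, viewer, recognise, outline_of, pinpoint
from scipy.spatial.transform import Rotation as R
def cap(n,save=None):
    c=viewer.capture(n)
    if save: cv2.imwrite('pics/'+save+'.png',c['image'])
    return c
def ray(c,u,v):
    p=cv2.undistortPoints(np.array([[[u,v]]],float),c['intrinsics'],np.array(c['D'],float))[0,0]
    M=np.array(c['camera_from_world']); d=M[:3,:3].T@np.array([p[0],-p[1],-1.]); o=-M[:3,:3].T@M[:3,3]
    return o,d
def onz(c,u,v,z):
    o,d=ray(c,u,v); return o+d*(z-o[2])/d[2]
def proj(c,P):
    M=np.array(c['camera_from_world']); P=np.atleast_2d(P)@M[:3,:3].T+M[:3,3]
    q=P*[1,-1,-1]
    return cv2.projectPoints(q.reshape(-1,1,3),np.zeros(3),np.zeros(3),c['intrinsics'],np.array(c['D'],float))[0][:,0]
def rect(c,label,cam,z):
    o=outline_of(label,cam)
    if not o: return None
    m=o[0]['mask'].astype(np.uint8)
    cs=max(cv2.findContours(m,cv2.RETR_EXTERNAL,cv2.CHAIN_APPROX_NONE)[0],key=cv2.contourArea)[:,0]
    P=np.array([onz(c,u,v,z)[:2] for u,v in cs])
    (cx,cy),(w,h),a=cv2.minAreaRect((P*1000).astype(np.float32))
    if w<h: w,h,a=h,w,a+90
    a=(a+90)%180-90
    return o[0]['score'],np.round([cx,cy,w,h,a],1)
def st():
    s=r.get_state(); return s
def goal(pos,rpy):
    "shift (cm) and rotvec in tool axes from the current pose"
    s=st(); Rc=R.from_euler('xyz',s['eef_rot'],degrees=True)
    return np.round(Rc.inv().apply(np.array(pos)-s['tcp_pos'])*100,2), np.round((Rc.inv()*R.from_euler('xyz',rpy,degrees=True)).as_rotvec(),3)
E
python3 - <<'E'
from h import *
s=st(); print(s)
for n in ['side','top','wrist']:
    c=cap(n,n+'0'); M=np.array(c['camera_from_world']); print(n,(-M[:3,:3].T@M[:3,3]).round(3))
    if n!='wrist':
        for l in ['shelf','holder','tag_home','flap','flap_lip','tag_plain','tag_red','tag_yellow','shaker','red_bottle','brown_bottle','chilli','spice','timer','tub']:
            p=pinpoint(l,n); q=recognise(l,n)
            print(l,[(np.round(x['location']),round(x['score'],2), onz(c,x['location'][1],x['location'][0],.22).round(3)) for x in p[:2]],[(np.round(x['box']),round(x['score'],2)) for x in q[:2]])
E
python3 - <<'E'
import cv2,numpy as np
a=cv2.imread('pics/side0.png');b=cv2.imread('pics/top0.png')
cv2.imwrite('pics/both0.png',cv2.resize(np.hstack([a,b]),(800,300)))
E
```

```text
pics
{'time_s': 0.0, 'joints': array([-5.86088979e+01,  2.05913610e+01,  6.34913025e-01, -1.93060810e-02,
       -7.01348503e+01, -1.65059886e+01]), 'qd': array([-0.00570516,  0.08856012,  0.05216246, -0.04260865, -0.03597851,
       -0.06347195]), 'joint_torque': array([ 1.04900992e-03, -5.82720709e+01,  2.93060321e+01,  6.99753106e+00,
        6.84678686e-03, -1.65378224e-04]), 'tcp_pos': array([ 0.17323759, -0.65190292,  0.22563473]), 'eef_rot': array([ 1.79907307e+02, -8.54059221e-03, -1.65121454e+02]), 'contact_force': array([ 0.51806891,  0.85983252, -0.14205528]), 'moment': array([ 0.0134315 , -0.02836911,  0.00055244]), 'gripper_force': 0.0, 'gripper_width': 0.08744646758209482}
side [0.26  1.049 0.609]
shelf [(array([170., 274.]), 0.38, array([ 0.507, -0.069,  0.22 ]))] [(array([121., 139., 332., 368.]), 0.82), (array([255., 132., 266., 147.]), 0.51)]
holder [(array([234., 256.]), 0.63, array([0.456, 0.34 , 0.22 ]))] [(array([238., 203., 281., 243.]), 0.83), (array([255., 170., 307., 179.]), 0.46)]
tag_home [(array([214., 260.]), 0.6, array([0.472, 0.24 , 0.22 ]))] [(array([
[... 3154 characters left out ...]
y([160., 332.]), 0.85, array([ 0.646, -0.237,  0.22 ]))] [(array([325., 144., 347., 169.]), 0.94)]
chilli [(array([213., 184.]), 0.7, array([0.465, 0.261, 0.22 ])), (array([165., 229.]), 0.64, array([0.628, 0.112, 0.22 ]))] [(array([223., 154., 241., 172.]), 0.71), (array([324., 142., 345., 168.]), 0.58)]
spice [(array([210., 182.]), 0.33, array([0.474, 0.266, 0.22 ]))] [(array([174., 147., 191., 166.]), 0.81)]
timer [(array([211., 180.]), 0.2, array([0.472, 0.273, 0.22 ]))] [(array([363., 151., 380., 171.]), 0.65)]
tub [(array([164., 288.]), 0.94, array([ 0.629, -0.089,  0.22 ]))] [(array([278., 151., 302., 174.]), 0.84), (array([173., 149., 191., 166.]), 0.65)]
wrist [ 0.111 -0.669  0.385]
```

View pics/top0.png

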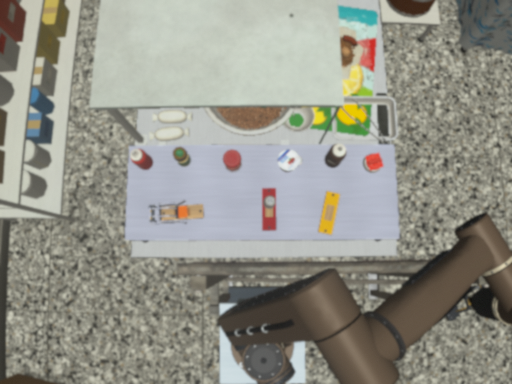

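View pics/side0.png

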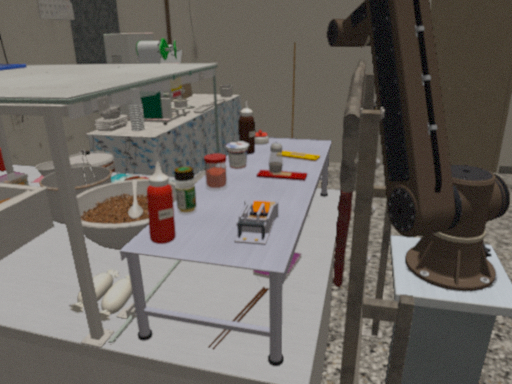

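The top view shows the holder at (175,212) with its mouth towards −y. The red tag with the shaker on it is at (268,209), and the yellow tag is at (329,212). The side view agrees with this. I'll go up and over the board first.

Call:
{"fn": "move_arm", "kwargs": {
  "targets": [
    [[0,0,-6.2],[0,0,0]],
    [[0,0,-12.4],[0,0,0]],
    [[0,0,-18.6],[0,0,0]],
    [[0,0,-24.8],[0,0,0]],
    [[0,0,-31],[0,0,0]]
  ],
  "jaw": 8.7
}}

```text
time_s: 3.78
tcp_pos: [0.173, -0.6517, 0.5391]
eef_rot: [-179.9, 0.0, -165.1]
contact_force: [0.9, -1.6, 1.6]
gripper_width: 0.0869
gripper_force: 0.0
```

Call:
{"fn": "move_arm", "kwargs": {
  "targets": [
    [[0,0,-5],[0,0,0]],
    [[0,0,-7],[0,0,0]],
    [[0,0,-7],[0,0,-0.18]],
    [[0,0,-7],[0,0,-0.36]],
    [[0,0,-7],[0,0,-0.54]]
  ]
}}

```text
time_s: 4.4
tcp_pos: [0.1734, -0.6524, 0.6065]
eef_rot: [180.0, 0.0, -133.8]
contact_force: [-0.1, -0.1, -0.5]
gripper_width: 0.087
gripper_force: 0.0
```

```bash
python3 - <<'E'
from h import *
s=st(); print(s['time_s'],s['tcp_pos'],s['eef_rot'],s['joints'].round(1)); print(goal([.42,-.06,.6],[180,0,0]))
E
```

```text
4.4 [ 0.17343908 -0.65244138  0.60646359] [ 1.79994713e+02  8.96420059e-04 -1.33835832e+02] [ -58.6   24.5   55.5    0.  -120.9   14.8]
(array([-59.81,  23.25,   0.65]), array([ 0.   ,  0.   , -2.336]))
```

Call:
{"fn": "move_arm", "kwargs": {
  "targets": [
    [[-6,2.3,0],[0,0,-0.18]],
    [[-12,4.6,0],[0,0,-0.36]],
    [[-18,7,0],[0,0,-0.54]],
    [[-24,9.3,0],[0,0,-0.72]],
    [[-30,11.6,0],[0,0,-0.9]]
  ]
}}

```text
time_s: 5.03
tcp_pos: [0.2957, -0.3628, 0.6067]
eef_rot: [-180.0, -0.0, -82.3]
contact_force: [1.7, -0.4, -0.2]
gripper_width: 0.087
gripper_force: 0.0
```

```bash
python3 - <<'E'
from h import *
s=st(); print(s['time_s'],s['tcp_pos'],s['eef_rot'],s['joints'].round(1)); print(goal([.42,-.06,.55],[180,0,0]))
E
```

```text
5.025 [ 0.29569006 -0.36280974  0.60670856] [-1.79961668e+02 -2.10016941e-02 -8.22848644e+01] [-2.660e+01  1.000e-01  2.360e+01 -0.000e+00 -1.134e+02  3.430e+01]
(array([-28.34, -16.38,   5.67]), array([-0.000e+00, -1.000e-03, -1.436e+00]))
```

Call:
{"fn": "move_arm", "kwargs": {
  "targets": [
    [[-5.2,-3,0.5],[0,0,-0.18]],
    [[-10.4,-6,1],[0,0,-0.36]],
    [[-15.6,-9,1.5],[0,0,-0.54]],
    [[-20.8,-12,2],[0,0,-0.72]],
    [[-26,-15,3],[0,0,-0.9]]
  ]
}}

```text
time_s: 5.65
tcp_pos: [0.411, -0.0858, 0.5771]
eef_rot: [-179.9, -0.1, -30.7]
contact_force: [1.6, -0.7, -0.7]
gripper_width: 0.087
gripper_force: 0.0
```

Call:
{"fn": "move_arm", "kwargs": {
  "targets": [
    [[0,0,1],[0,0,-0.18]],
    [[0,0,2],[0,0,-0.36]],
    [[0,0,3],[0,0,-0.52]],
    [[0,0,3],[0,0,-0.52]]
  ]
}}

```text
time_s: 6.15
tcp_pos: [0.4106, -0.0875, 0.5463]
eef_rot: [180.0, 0.0, -1.3]
contact_force: [0.9, 0.4, 0.3]
gripper_width: 0.087
gripper_force: 0.0
```

```bash
python3 - <<'E'
from h import *
s=st(); print(s['time_s'],s['tcp_pos'],s['eef_rot'],s['joints'].round(1))
c=cap('wrist','w1')
for l,z in [('tag_red',.23),('tag_yellow',.23)]: print(l,rect(c,l,'wrist',z))
for l in ['shaker','holder','flap_lip','tag_home']:
    for p in pinpoint(l,'wrist')[:2]: print(l,p['score'],p['location'],onz(c,p['location'][1],p['location'][0],{'shaker':.23,'holder':.22,'flap_lip':.255,'tag_home':.226}[l]))
for l in ['shaker','holder']: print(recognise(l,'wrist')[:1])
E
```

```text
6.15 [ 0.41057358 -0.08754545  0.5462532 ] [ 1.79996994e+02  4.08229754e-02 -1.29521305e+00] [  15.1   -6.9    9.2   -0.  -106.1   73.6]
tag_red None
tag_yellow None
shaker 0.64 [102.4, 206.5] [ 0.49620612 -0.01933508  0.23      ]
flap_lip 0.64 [127.5, 31.1] [0.46743034 0.23798898 0.255     ]
tag_home 0.66 [126.9, 27.2] [0.46800202 0.26518491 0.226     ]
tag_home 0.59 [125.7, 28.2] [0.46978318 0.26320615 0.226     ]
[{'box': [188.3, 87.1, 221.0, 116.5], 'score': 0.69}]
[{'box': [0.0, 101.5, 41.6, 154.3], 'score': 0.92}]
```

View pics/w1.png

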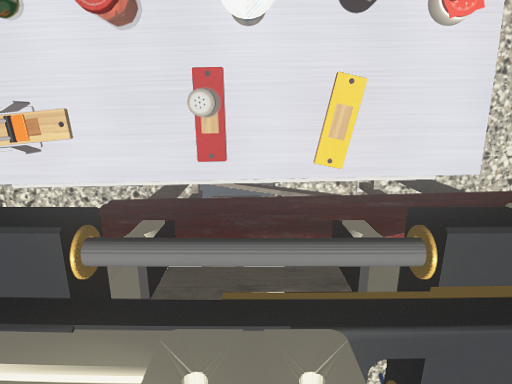

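The wrist view shows the shaker's top at (203,102) on the red tag (210,114). The yellow tag is at (341,120), and the holder with the plain tag sticking out is at (30,128).

```bash
cat >> h.py <<'E'
def crect(c,kind,z,roi=None):
    hsv=cv2.cvtColor(c['image'],cv2.COLOR_BGR2HSV); H,S,V=cv2.split(hsv)
    m={'red':((H<8)|(H>172))&(S>130)&(V>90),'yellow':(H>20)&(H<32)&(S>130)&(V>120)}[kind].astype(np.uint8)
    if roi is not None:
        k=np.zeros_like(m); a,b,cc,d=roi; k[b:d,a:cc]=1; m*=k
    m=cv2.morphologyEx(m,cv2.MORPH_CLOSE,np.ones((9,9),np.uint8))
    cs=max(cv2.findContours(m,cv2.RETR_EXTERNAL,cv2.CHAIN_APPROX_NONE)[0],key=cv2.contourArea)[:,0]
    P=np.array([onz(c,u,v,z)[:2] for u,v in cs])
    (cx,cy),(w,h),a=cv2.minAreaRect((P*1000).astype(np.float32))
    if w<h: w,h,a=h,w,a+90
    return np.round([cx,cy,w,h,(a+90)%180-90],1)
E
python3 - <<'E'
from h import *
c=cap('wrist')
print(crect(c,'red',.23,(180,50,240,175)),crect(c,'yellow',.23,(300,50,380,180)))
# shaker: circle top box
print('top',onz(c,203,102,.32), 'box', [onz(c,x,y,.30) for x,y in [(188,102),(221,102)]])
for u,v in [(67,108),(72,138),(35,114),(42,144)]: print(onz(c,u,v,.236))
print(goal([.42,-.02,.40],[180,0,0]))
E
```

```text
[ 4.768e+02 -2.230e+01  1.383e+02  4.440e+01 -1.000e-01] [ 463.6 -220.7  138.4   44.7  -13.4]
top [ 0.49353828 -0.02826952  0.32      ] box [array([ 0.49494052, -0.0058524 ,  0.3       ]), array([ 0.49385816, -0.0482176 ,  0.3       ])]
[0.49466389 0.19091362 0.236     ]
[0.44990112 0.19044243 0.236     ]
[0.48754475 0.24207139 0.236     ]
[0.44213851 0.23953868 0.236     ]
(array([ 0.75, -6.78, 14.66]), array([-0.   , -0.   , -0.022]))
```

```bash
python3 - <<'E'
from h import *
print(st()['time_s'],goal([.494,-.0265,.266],[180,0,0]))
E
```

```text
6.65 (array([ 8.16, -6.3 , 28.07]), array([-0.   , -0.   , -0.022]))
```

Call:
{"fn": "move_arm", "kwargs": {
  "targets": [
    [[4,-3,3],[0,0,-0.02]],
    [[8.2,-6.3,6],[0,0,-0.02]],
    [[8.2,-6.3,11],[0,0,-0.02]],
    [[8.2,-6.3,16],[0,0,-0.02]],
    [[8.2,-6.3,20],[0,0,-0.02]]
  ]
}}

```text
time_s: 7.28
tcp_pos: [0.4939, -0.0264, 0.3443]
eef_rot: [180.0, 0.1, -0.1]
contact_force: [0.9, 0.2, -0.1]
gripper_width: 0.0869
gripper_force: 0.0
```

Call:
{"fn": "move_arm", "kwargs": {
  "targets": [
    [[0,0,4],[0,0,0]],
    [[0,0,8],[0,0,0]],
    [[0,0,8],[0,0,0]]
  ]
}}

```text
time_s: 7.65
tcp_pos: [0.4926, -0.0268, 0.2642]
eef_rot: [179.9, 0.3, -0.1]
contact_force: [-0.3, 0.2, 1.6]
gripper_width: 0.0868
gripper_force: 0.0
```

Call:
{"fn": "move_arm", "kwargs": {
  "targets": [
    [[0,0,0],[0,0,0]],
    [[0,0,0],[0,0,0]],
    [[0,0,0],[0,0,0]],
    [[0,0,0],[0,0,0]],
    [[0,0,0],[0,0,0]]
  ],
  "jaw": 3.5,
  "squeeze": 10
}}

```text
time_s: 8.28
tcp_pos: [0.4944, -0.0263, 0.2668]
eef_rot: [-180.0, -0.0, -0.1]
contact_force: [0.6, 0.6, 1.5]
gripper_width: 0.0427
gripper_force: 0.6
```

Call:
{"fn": "move_arm", "kwargs": {
  "targets": [
    [[0,0,0],[0,0,0]],
    [[0,0,0],[0,0,0]],
    [[0,0,-2],[0,0,0]],
    [[0,0,-5],[0,0,0]],
    [[0,0,-7],[0,0,0]]
  ]
}}

```text
time_s: 8.9
tcp_pos: [0.4943, -0.0265, 0.3375]
eef_rot: [180.0, -0.0, -0.1]
contact_force: [0.3, 0.2, -0.6]
gripper_width: 0.0394
gripper_force: 9.6
```

Call:
{"fn": "move_arm", "kwargs": {
  "targets": [
    [[-0.5,4,0],[0,0,0]],
    [[-1,9,0],[0,0,0]],
    [[-2,15,0],[0,0,0]],
    [[-3,21,0],[0,0,0]],
    [[-4,27,0],[0,0,0]]
  ]
}}

```text
time_s: 9.52
tcp_pos: [0.4531, -0.2981, 0.3363]
eef_rot: [-180.0, 0.0, -0.1]
contact_force: [1.7, -0.1, -1.1]
gripper_width: 0.0397
gripper_force: 9.6
```

Call:
{"fn": "move_arm", "kwargs": {
  "targets": [
    [[0,4,0],[0,0,0]],
    [[0,7,1],[0,0,0]],
    [[0,8,2.5],[0,0,0]],
    [[0,8,4],[0,0,0]],
    [[0,8,4],[0,0,0]]
  ]
}}

```text
time_s: 10.15
tcp_pos: [0.4531, -0.3751, 0.2949]
eef_rot: [-179.9, 0.1, -0.1]
contact_force: [0.1, 0.4, -0.2]
gripper_width: 0.0397
gripper_force: 9.6
```

```bash
python3 - <<'E'
from h import *
s=st();print(s['time_s'],s['tcp_pos'],s['eef_rot'],s['gripper_width'],s['gripper_force'],s['contact_force']); cap('side','s2')
c=cap('side'); print([ (p['score'],onz(c,p['location'][1],p['location'][0],.22)) for p in pinpoint('shaker','side')[:2]], recognise('shaker','side')[:2])
a=cv2.imread('pics/s2.png')[90:240,200:400]; cv2.imwrite('pics/s2c.png',cv2.resize(a,None,fx=4,fy=4))
E
```

```text
10.15 [ 0.45306661 -0.37506949  0.29485134] [-1.79909286e+02  1.47854964e-01 -6.79773338e-02] 0.03971462591382711 9.56351466185879 [ 0.11530188  0.42117396 -0.16040395]
[(0.72, array([ 0.48500963, -0.60978896,  0.22      ]))] [{'box': [172.0, 165.6, 195.9, 213.0], 'score': 0.64}]
```

View pics/s2c.png

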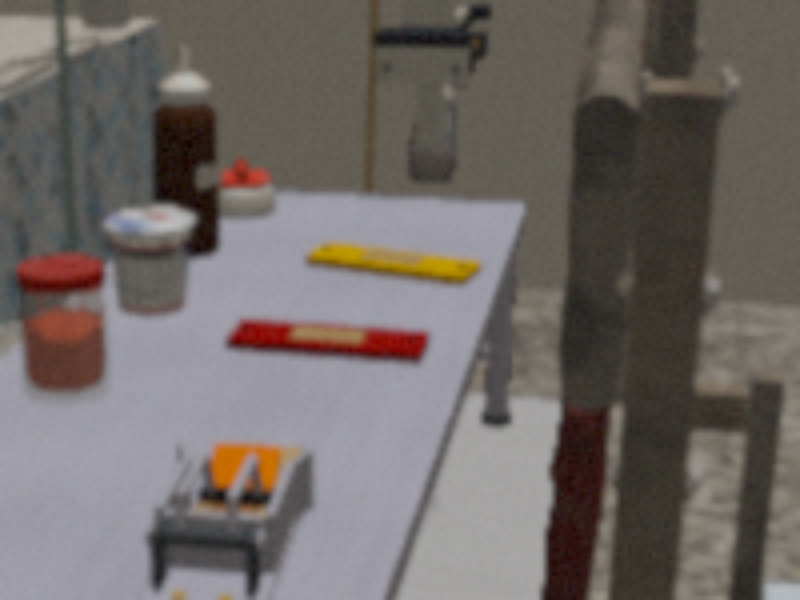

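```bash
python3 - <<'E'
from h import *
c=cap('side')
print(proj(c,[[.453,-.375,z] for z in (.25,.255,.26,.265,.27,.35)]))
E
```

```text
[[307.06923033 136.31136696]
 [307.1070721  134.95940565]
 [307.14493962 133.60425445]
 [307.18283256 132.24590741]
 [307.2207506  130.8843586 ]
 [307.83056575 108.65942306]]
```

Call:
{"fn": "move_arm", "kwargs": {
  "targets": [
    [[0,0,1],[0,0,0]],
    [[0,0,2],[0,0,0]],
    [[0,0,2.6],[0,0,0]],
    [[0,0,3],[0,0,0]],
    [[0,0,3.2],[0,0,0]]
  ]
}}

```text
time_s: 11.02
tcp_pos: [0.4536, -0.3764, 0.2643]
eef_rot: [-180.0, 0.0, -0.1]
contact_force: [-0.0, 0.8, -0.5]
gripper_width: 0.0397
gripper_force: 9.6
```

Call:
{"fn": "move_arm", "kwargs": {
  "targets": [
    [[0,0,0.3],[0,0,0]],
    [[0,0,0.5],[0,0,0]],
    [[0,0,0.65],[0,0,0]],
    [[0,0,0.65],[0,0,0]]
  ]
}}

```text
time_s: 11.52
tcp_pos: [0.4536, -0.3763, 0.258]
eef_rot: [-180.0, 0.0, -0.1]
contact_force: [0.3, -0.1, -0.5]
gripper_width: 0.0391
gripper_force: 9.6
```

Call:
{"fn": "move_arm", "kwargs": {
  "targets": [
    [[0,0,0.1],[0,0,0]],
    [[0,0,0.2],[0,0,0]],
    [[0,0,0.2],[0,0,0]]
  ]
}}

```text
time_s: 11.9
tcp_pos: [0.4539, -0.3765, 0.2568]
eef_rot: [180.0, -0.1, -0.1]
contact_force: [-0.5, 0.8, 4.1]
gripper_width: 0.0392
gripper_force: 9.9
```

Call:
{"fn": "move_arm", "kwargs": {
  "targets": [
    [[0,0,0],[0,0,0]],
    [[0,0,0],[0,0,0]],
    [[0,0,0],[0,0,0]],
    [[0,0,0],[0,0,0]],
    [[0,0,0],[0,0,0]]
  ],
  "jaw": 8.7
}}

```text
time_s: 12.52
tcp_pos: [0.4536, -0.3764, 0.256]
eef_rot: [-180.0, 0.0, -0.1]
contact_force: [-1.0, -0.4, 0.8]
gripper_width: 0.0835
gripper_force: 0.0
```

Call:
{"fn": "move_arm", "kwargs": {
  "targets": [
    [[0,0,-2],[0,0,0]],
    [[0,0,-6],[0,0,0]],
    [[0,0,-10],[0,0,0]],
    [[0,-5,-12],[0,0,0]],
    [[0,-10,-12],[0,0,0]]
  ]
}}

```text
time_s: 13.15
tcp_pos: [0.4543, -0.2759, 0.3777]
eef_rot: [179.9, -0.2, -0.2]
contact_force: [0.9, 1.3, -0.6]
gripper_width: 0.0871
gripper_force: 0.0
```

```bash
python3 - <<'E'
from h import *
s=st();print(s['time_s'],s['tcp_pos'],s['eef_rot'])
c=cap('side','s3'); print([ (p['score'],onz(c,p['location'][1],p['location'][0],.22)) for p in pinpoint('shaker','side')[:2]], recognise('shaker','side')[:2])
print(proj(c,[[.453,-.375,.22],[.453,-.375,.31]]))
print(goal([.42,-.02,.40],[180,0,0]))
E
```

```text
13.15 [ 0.45429253 -0.27588226  0.37771973] [ 1.79946421e+02 -1.57766192e-01 -1.92757306e-01]
[(0.76, array([ 0.45649235, -0.43827088,  0.22      ])), (0.45, array([0.63414923, 0.40535863, 0.22      ]))] [{'box': [303.8, 118.9, 313.7, 146.3], 'score': 0.84}]
[[306.84273807 144.35648352]
 [307.52495747 119.87600347]]
(array([ -3.36, -25.47,  -2.31]), array([ 0.   , -0.002,  0.001]))
```

Call:
{"fn": "move_arm", "kwargs": {
  "targets": [
    [[-0.7,-5,-0.5],[0,0,0]],
    [[-1.4,-10.5,-1],[0,0,0]],
    [[-2.1,-16.5,-1.5],[0,0,0]],
    [[-2.8,-22,-2],[0,0,0]],
    [[-3.4,-25.5,-2.3],[0,0,0]]
  ]
}}

```text
time_s: 13.92
tcp_pos: [0.4201, -0.0199, 0.3994]
eef_rot: [-180.0, -0.0, -0.1]
contact_force: [0.2, 0.9, 1.0]
gripper_width: 0.0873
gripper_force: 0.0
```

Call:
{"fn": "move_arm", "kwargs": {
  "targets": [
    [[0,0,0],[0,0,0]],
    [[0,0,0],[0,0,0]]
  ]
}}

```text
time_s: 14.18
tcp_pos: [0.4205, -0.0216, 0.3989]
eef_rot: [180.0, 0.0, -0.1]
contact_force: [0.4, 0.2, 0.5]
gripper_width: 0.0872
gripper_force: 0.0
```

```bash
python3 - <<'E'
from h import *
s=st();print(s['time_s'],s['tcp_pos'],s['eef_rot'])
c=cap('wrist','w4'); print(crect(c,'red',.23,(100,0,400,384)))
for l in ['flap_lip','tag_home']: print(l,[(p['score'],p['location']) for p in pinpoint(l,'wrist')[:1]])
E
```

```text
14.175 [ 0.42052648 -0.02164513  0.39893294] [ 1.79980089e+02  1.86808319e-02 -9.12103209e-02]
[ 4.772e+02 -2.210e+01  1.369e+02  4.430e+01 -1.000e-01]
flap_lip []
tag_home []
```

View pics/w4.png

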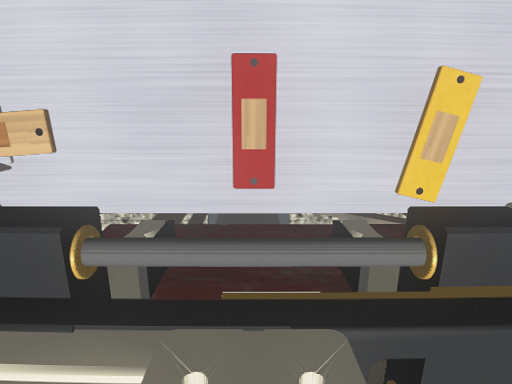

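The wrist view shows the red tag at cols 232–277, rows 53–188, straight along x. The yellow tag is tilted, at about (439,133). I'll grip the red tag by its near end.

Call:
{"fn": "move_arm", "kwargs": {
  "targets": [
    [[1.1,0,5],[0,0,0]],
    [[1.1,0,10],[0,0,0]],
    [[1.1,0,14],[0,0,0]],
    [[1.1,0,16],[0,0,0]],
    [[1.1,0,16.8],[0,0,0]]
  ],
  "jaw": 7
}}

```text
time_s: 14.95
tcp_pos: [0.4308, -0.0223, 0.2298]
eef_rot: [179.9, 0.1, -0.2]
contact_force: [-0.4, 0.1, 1.0]
gripper_width: 0.0701
gripper_force: 0.0
```

Call:
{"fn": "move_arm", "kwargs": {
  "targets": [
    [[0,0,0.4],[0,0,0]],
    [[0,0,0.8],[0,0,0]],
    [[0,0,0.8],[0,0,0]]
  ]
}}

```text
time_s: 15.32
tcp_pos: [0.4315, -0.0213, 0.2234]
eef_rot: [-180.0, -0.0, -0.1]
contact_force: [-0.0, -0.2, 0.1]
gripper_width: 0.0699
gripper_force: 0.0
```

Call:
{"fn": "move_arm", "kwargs": {
  "targets": [
    [[0,0,0.1],[0,0,0]],
    [[0,0,0.1],[0,0,0]],
    [[0,0,0.1],[0,0,0]],
    [[0,0,0.1],[0,0,0]],
    [[0,0,0.1],[0,0,0]]
  ],
  "jaw": 4,
  "squeeze": 40
}}

```text
time_s: 15.95
tcp_pos: [0.4314, -0.0213, 0.2222]
eef_rot: [-180.0, -0.0, -0.1]
contact_force: [-0.7, -0.2, 1.7]
gripper_width: 0.0452
gripper_force: 40.0
```

Call:
{"fn": "move_arm", "kwargs": {
  "targets": [
    [[0,0,0.1],[0,0,0]],
    [[0,0,-1],[0,0,0]],
    [[0,0,-3],[0,0,0]],
    [[0,0,-6],[0,0,0]],
    [[0,0,-6],[0,0,0]]
  ]
}}

```text
time_s: 16.58
tcp_pos: [0.4326, -0.0211, 0.2845]
eef_rot: [-179.9, -0.2, -0.1]
contact_force: [0.3, 0.4, -1.1]
gripper_width: 0.0454
gripper_force: 40.0
```

```bash
python3 - <<'E'
from h import *
s=st();print(s['time_s'],s['tcp_pos'],s['eef_rot'],s['gripper_width'],s['gripper_force'])
c=cap('wrist','w5'); print(crect(c,'red',s['tcp_pos'][2]+.008,(100,0,400,384)))
cap('side','s5')
a=cv2.imread('pics/s5.png')[110:260,200:400]; b=cv2.resize(cv2.imread('pics/w5.png'),(400,300))
cv2.imwrite('pics/j5.png',np.hstack([b,cv2.resize(a,(400,300))]))
# holder from mostly view
E
```

```text
16.575 [ 0.43256383 -0.02106921  0.28445039] [-1.79941711e+02 -2.37382064e-01 -9.30871658e-02] 0.045422508170409846 39.986684918403625
[ 4.916e+02 -2.120e+01  1.131e+02  4.530e+01 -4.000e-01]
```

View pics/j5.png

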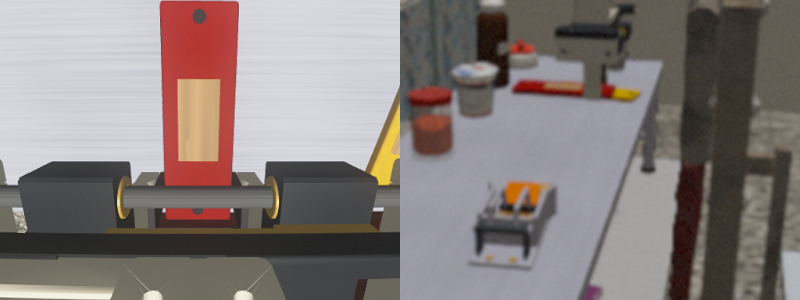

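The red tag is gripped square and level. Next I'll turn it towards the holder and look there.

Call:
{"fn": "move_arm", "kwargs": {
  "targets": [
    [[1,0,-2],[0,0,-0.17]],
    [[2,-1,-4],[0,0,-0.34]],
    [[3,-2,-5.5],[0,0,-0.51]],
    [[4,-3,-5.5],[0,0,-0.68]],
    [[5,-4,-5.5],[0,0,-0.85]]
  ]
}}

```text
time_s: 17.3
tcp_pos: [0.4813, 0.0189, 0.3362]
eef_rot: [-179.9, 0.1, 48.9]
contact_force: [-0.3, 0.1, -0.6]
gripper_width: 0.0452
gripper_force: 40.0
```

```bash
python3 - <<'E'
from h import *
s=st();print(s['time_s'],s['tcp_pos'],s['eef_rot'],s['joints'].round(0)); print(goal([.493,.052,.34],[180,0,98.5]))
E
```

```text
17.3 [0.48132644 0.01891483 0.33615539] [-1.79945640e+02  6.76052636e-02  4.89130331e+01] [ 26.  -1. -12.  -0. -79. 113.]
(array([ 3.26, -1.29, -0.39]), array([-0.001,  0.001, -0.865]))
```

Call:
{"fn": "move_arm", "kwargs": {
  "targets": [
    [[0.8,-0.3,-0.2],[0,0,-0.17]],
    [[1.6,-0.6,-0.4],[0,0,-0.34]],
    [[2.4,-1,-0.4],[0,0,-0.51]],
    [[3.2,-1.3,-0.4],[0,0,-0.68]],
    [[3.2,-1.3,-0.4],[0,0,-0.86]]
  ]
}}

```text
time_s: 17.92
tcp_pos: [0.4925, 0.0516, 0.3398]
eef_rot: [-179.9, 0.0, 98.2]
contact_force: [0.4, -1.1, -1.6]
gripper_width: 0.045
gripper_force: 40.0
```

Call:
{"fn": "move_arm", "kwargs": {
  "targets": [
    [[0,0,0],[0,0,0]],
    [[0,0,0],[0,0,0]]
  ]
}}

```text
time_s: 18.18
tcp_pos: [0.4926, 0.0511, 0.3406]
eef_rot: [-180.0, 0.0, 97.6]
contact_force: [-0.2, -0.8, -0.6]
gripper_width: 0.0457
gripper_force: 40.0
```

```bash
python3 - <<'E'
from h import *
s=st();print(s['time_s'],s['tcp_pos'],s['eef_rot'],s['joints'].round(0))
c=cap('wrist','w6')
for l,z in [('flap_lip',.255),('tag_home',.226),('holder',.22),('tag_plain',.226)]: print(l,[(p['score'],p['location'],onz(c,p['location'][1],p['location'][0],z)) for p in pinpoint(l,'wrist')[:1]])
E
```

```text
18.175 [0.49261409 0.05112247 0.34056213] [-1.79951284e+02  1.11909662e-02  9.76379600e+01] [ 29.   0. -10.  -0. -80. 159.]
flap_lip []
tag_home []
holder []
tag_plain []
```

View pics/w6.png

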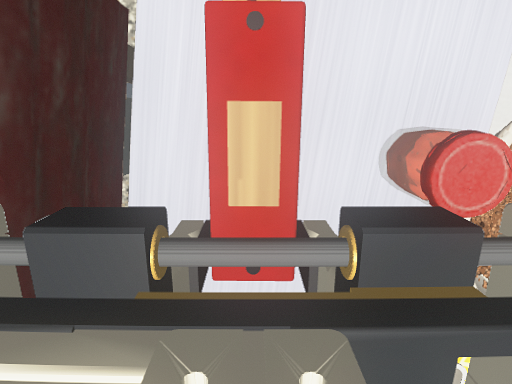

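The holder is out of this view because the red tag fills the middle (cols 205–305). I'll shift sideways to see it next to the tag.

Call:
{"fn": "move_arm", "kwargs": {
  "targets": [
    [[4,4,-1],[0,0,0]],
    [[7.9,7.8,-2],[0,0,0]],
    [[7.9,7.8,-2],[0,0,0]],
    [[7.9,7.8,-2],[0,0,0]]
  ]
}}

```text
time_s: 18.92
tcp_pos: [0.5591, 0.1402, 0.3605]
eef_rot: [-179.9, 0.0, 97.9]
contact_force: [-0.3, 0.3, -1.0]
gripper_width: 0.0453
gripper_force: 40.0
```

```bash
python3 - <<'E'
from h import *
import pickle
s=st();print(s['time_s'],s['tcp_pos'],s['eef_rot'],s['joints'].round(0))
c=cap('wrist','w7'); pickle.dump(c,open('w7.pkl','wb'))
for l,z in [('flap_lip',.255),('tag_home',.226),('holder',.22),('tag_plain',.226)]: print(l,[(p['score'],p['location'],onz(c,p['location'][1],p['location'][0],z)) for p in pinpoint(l,'wrist')[:1]])
E
```

```text
18.925 [0.55909955 0.14021031 0.36050929] [-1.79939795e+02  2.83968293e-02  9.78674295e+01] [ 34.   8.   1.  -0. -83. 154.]
flap_lip [(0.71, [50.5, 161.9], array([0.47014776, 0.24571324, 0.255     ]))]
tag_home []
holder []
tag_plain []
```

View pics/w7.png

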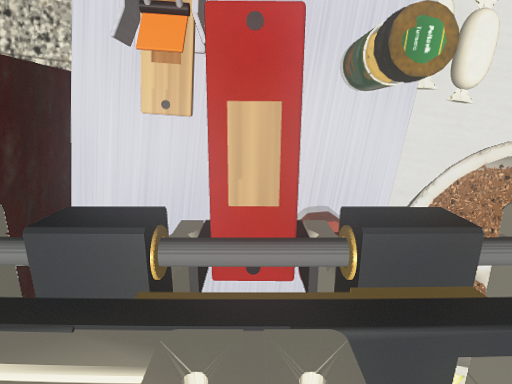

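The holder shows at the upper left: the plain tag's front corners are near (141,112) and (192,115), the hole is at (166,104), and the lip tip is at row 50.

```bash
python3 - <<'E'
from h import *
import pickle
c=pickle.load(open('w7.pkl','rb')); im=c['image']
hsv=cv2.cvtColor(im,cv2.COLOR_BGR2HSV); H,S,V=cv2.split(hsv)
for row in (62,75,90,104):
    print(row,[(u,int(S[row,u]),int(V[row,u])) for u in list(range(136,146))+list(range(186,202))])
m=(S>60)&(V>90)
L=[];Rr=[]
for row in range(62,108):
    xs=[u for u in range(130,203) if m[row,u]]
    L.append(onz(c,xs[0]-.5,row,.236)); Rr.append(onz(c,xs[-1]+.5,row,.236))
L=np.array(L);Rr=np.array(Rr)
for P in (L,Rr):
    k=np.polyfit(P[:,1],P[:,0],1); print('x=',k, np.polyval(k,.2), 'deg',90-np.degrees(np.arctan(k[0])))
F=np.array([onz(c,u,max(v for v in range(80,130) if m[v,u])+.5,.236) for u in range(145,188)])
k=np.polyfit(F[:,0],F[:,1],1); print('front',k,np.polyval(k,.472),np.degrees(np.arctan(k[0])))
print('hole',onz(c,166,104,.236))
# lip tip
o=(H>5)&(H<14)&(S>190)&(V>150)
ys,xs=np.where(o[30:60,130:200]); print('lip box',xs.min()+130,xs.max()+130,ys.max()+30, onz(c,138,50,.255),onz(c,187,52,.255))
M=np.array(c['camera_from_world']); print(-M[:3,:3].T@M[:3,3])
E
```

```text
62 [(136, 11, 213), (137, 8, 217), (138, 9, 217), (139, 13, 218), (140, 21, 216), (141, 90, 224), (142, 95, 223), (143, 95, 225), (144, 95, 225), (145, 93, 227), (186, 102, 211), (187, 101, 213), (188, 100, 217), (189, 97, 220), (190, 98, 224), (191, 108, 221), (192, 114, 155), (193, 95, 105), (194, 15, 175), (195, 10, 221), (196, 8, 216), (197, 8, 217), (198, 9, 215), (199, 8, 218), (200, 8, 216), (201, 7, 217)]
75 [(136, 8, 216), (137, 8, 218), (138, 7, 217), (139, 10, 221), (140, 23, 218), (141, 85, 224), (142, 95, 223), (143, 93, 225), (144, 91, 225), (145, 93, 225), (186, 100, 211), (187, 100, 215), (188, 98, 219), (189, 98, 223), (190, 102, 223), (191, 111, 218), (192, 109, 115), (193, 54, 119), (194, 12, 221), (195, 9, 219), (196, 7, 215), (197, 8, 215), (198, 7, 218), (199, 7, 217), (200, 7, 218), (201, 8, 217)]
90 [(136, 7, 219), (137, 8, 219), (138, 8, 220), (139, 9, 222), (140, 15, 206), (141, 83, 218), (142, 95, 225), (143, 89, 226), (144, 90, 226), (145, 90, 226), (186, 98, 214), (187, 99, 217), (188, 95, 222), (189, 95, 225), (190, 105, 219), (191, 112, 187), (192, 83, 
[... 224 characters left out ...]
141, 76, 222), (142, 94, 225), (143, 89, 226), (144, 89, 227), (145, 89, 227), (186, 95, 217), (187, 93, 221), (188, 93, 224), (189, 96, 224), (190, 106, 210), (191, 104, 142), (192, 41, 125), (193, 8, 192), (194, 7, 221), (195, 6, 218), (196, 7, 220), (197, 6, 219), (198, 8, 219), (199, 7, 219), (200, 7, 220), (201, 7, 219)]
x= [-0.05445663  0.45927461] 0.4483832843396248 deg 93.11705613382134
x= [-0.04165154  0.50271639] 0.4943860810251449 deg 92.38507906332899
front [0.06460547 0.16505986] 0.19555364458085836 3.6964835683787656
hole [0.47119042 0.20432573 0.236     ]
lip box 137 185 51 [0.45082852 0.24361042 0.255     ] [0.49042598 0.24722196 0.255     ]
[0.55062344 0.20501428 0.51878769]
```

```bash
cat >> h.py <<'E'
def hpose(x,y,deg):
    "holder frame -> world, from point where holder x=-140 (front mid of plain tag)"
    u=np.array([np.cos(np.radians(deg)),np.sin(np.radians(deg)),0]); v=np.array([-u[1],u[0],0]); o=np.array([x,y,.22])+.14*u
    return lambda P:o+np.outer(np.atleast_2d(P)[:,0],u)+np.outer(np.atleast_2d(P)[:,1],v)+np.outer(np.atleast_2d(P)[:,2],[0,0,1])
E
python3 - <<'E'
from h import *
import pickle
c=pickle.load(open('w7.pkl','rb')); im=c['image']; f=5
crop=cv2.resize(im[0:120,95:255],None,fx=f,fy=f,interpolation=cv2.INTER_CUBIC)
T=hpose(.4712,.1955,93.0); print(T([[0,0,0],[-.07,0,.006],[-.09,0,.035]]))
def line(P,col):
    q=((proj(c,T(P))-[95,0])*f+f/2).astype(int); cv2.polylines(crop,[q.reshape(-1,1,2)],False,col,1)
line([[-.07,.023,.016],[-.14,.023,.016],[-.14,-.023,.016],[-.07,-.023,.016]],(255,0,0))
line([[-.09,.019,.035],[-.09,-.019,.035]],(0,255,0))
for s in(1,-1):
    line([[-.05,s*.026,.04],[-.063,s*.026,.04],[-.084,s*.035,.04],[-.084,s*.035,.0]],(0,0,255))
line([[-.06,.032,.006],[-.085,.032,.006],[-.085,-.032,.006],[-.06,-.032,.006]],(255,0,255))
cv2.imwrite('pics/ov.png',crop)
E
```

```text
[[0.46387297 0.33530813 0.22      ]
 [0.46753648 0.26540407 0.226     ]
 [0.4685832  0.24543148 0.255     ]]
```

View pics/ov.png

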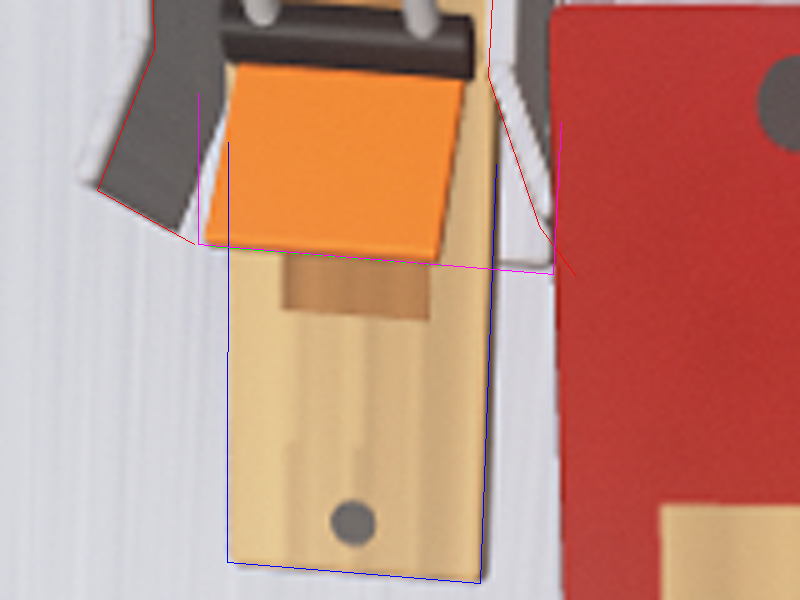

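The model overlay fits the plate, the left rail and the plain tag to about 1 mm. The holder origin is about (0.4643, 0.3353), with its axis at 93°.

```bash
cat >> h.py <<'E'
def htcp(t,z,yaw=93.): # goal for TCP on holder axis at holder x=t
    u=np.array([np.cos(np.radians(93)),np.sin(np.radians(93))]); p=np.array([.4643,.3353])+t*u
    return goal([p[0],p[1],z],[180,0,yaw])
E
python3 - <<'E'
from h import *
print(htcp(-.221,.26))
E
```

```text
(array([-1.33, -8.57, 10.15]), array([ 0.001, -0.   ,  0.084]))
```

Call:
{"fn": "move_arm", "kwargs": {
  "targets": [
    [[-1.3,-3,0],[0,0,0.08]],
    [[-1.3,-8.6,1],[0,0,0.08]],
    [[-1.3,-8.6,4.5],[0,0,0.084]],
    [[-1.3,-8.6,8.5],[0,0,0.084]],
    [[-1.3,-8.6,10.1],[0,0,0.084]]
  ]
}}

```text
time_s: 19.8
tcp_pos: [0.4746, 0.1146, 0.2587]
eef_rot: [-179.9, 0.0, 93.0]
contact_force: [0.5, -0.5, -0.5]
gripper_width: 0.0452
gripper_force: 40.0
```

Call:
{"fn": "move_arm", "kwargs": {
  "targets": [
    [[0,0,0],[0,0,0]],
    [[0,0,0],[0,0,0]]
  ]
}}

```text
time_s: 20.05
tcp_pos: [0.4767, 0.1158, 0.2615]
eef_rot: [179.9, -0.0, 93.1]
contact_force: [0.1, 0.8, 0.3]
gripper_width: 0.0453
gripper_force: 40.0
```

```bash
python3 - <<'E'
from h import *
s=st();print(s['tcp_pos'],s['eef_rot'],s['joints'].round(0));print(htcp(-.221,.242)); print(htcp(-.1157,.242))
E
```

```text
[0.47673552 0.11575243 0.26152552] [ 1.79888897e+02 -3.15688173e-02  9.30614751e+01] [ 37.   2. -19.   0. -70. 146.]
(array([-0.11, -0.1 ,  1.95]), array([ 0.002, -0.001,  0.001]))
(array([10.42, -0.09,  1.96]), array([ 0.002, -0.001,  0.001]))
```

Call:
{"fn": "move_arm", "kwargs": {
  "targets": [
    [[0,0,1],[0,0,0]],
    [[0,0,1.85],[0,0,0]],
    [[1,-0.05,1.85],[0,0,0]],
    [[2.5,-0.05,1.85],[0,0,0]],
    [[3.5,-0.05,1.85],[0,0,0]]
  ],
  "squeeze": 55
}}

```text
time_s: 20.68
tcp_pos: [0.4732, 0.1512, 0.2414]
eef_rot: [-180.0, 0.0, 93.1]
contact_force: [-0.7, -1.8, -3.3]
gripper_width: 0.0451
gripper_force: 55.0
```

Call:
{"fn": "move_arm", "kwargs": {
  "targets": [
    [[0.8,0,0],[0,0,0]],
    [[1.6,0,0],[0,0,0]],
    [[2.4,0,0],[0,0,0]],
    [[3,0,0],[0,0,0]],
    [[3,0,0],[0,0,0]]
  ]
}}

```text
time_s: 21.3
tcp_pos: [0.4719, 0.1811, 0.2415]
eef_rot: [180.0, -0.0, 93.1]
contact_force: [0.9, -0.0, -2.6]
gripper_width: 0.0451
gripper_force: 55.0
```

```bash
python3 - <<'E'
from h import *
s=st();print(s['tcp_pos'],s['eef_rot'],s['contact_force'],s['moment']);print(htcp(-.1157,.242))
c=cap('wrist','w8'); print(crect(c,'red',s['tcp_pos'][2]+.008,(150,0,350,384)))
E
```

```text
[0.47188055 0.18112422 0.24150287] [ 1.79992307e+02 -3.73249285e-02  9.30865892e+01] [ 0.85978754 -0.04400007 -2.64936467] [-0.14597293  0.00033759  0.00045319]
(array([ 3.87,  0.06, -0.05]), array([ 0.   , -0.001,  0.002]))
[468.9 240.2 112.8  45.1 -87.1]
```

Call:
{"fn": "move_arm", "kwargs": {
  "targets": [
    [[0.8,0,0],[0,0,0]],
    [[1.6,0,0],[0,0,0]],
    [[2.4,0,0],[0,0,0]],
    [[3.1,0,0],[0,0,0]],
    [[3.5,0,0],[0,0,0]]
  ]
}}

```text
time_s: 21.98
tcp_pos: [0.4699, 0.2159, 0.2415]
eef_rot: [-180.0, 0.0, 93.1]
contact_force: [0.0, -1.2, -3.5]
gripper_width: 0.0454
gripper_force: 55.0
```

Call:
{"fn": "move_arm", "kwargs": {
  "targets": [
    [[0.2,0,0],[0,0,0]],
    [[0.4,0,0],[0,0,0]],
    [[0.5,0,0],[0,0,0]],
    [[0.5,0,0],[0,0,0]]
  ]
}}

```text
time_s: 22.48
tcp_pos: [0.4697, 0.2201, 0.2416]
eef_rot: [-180.0, 0.0, 93.1]
contact_force: [0.3, -0.8, -3.0]
gripper_width: 0.0451
gripper_force: 55.0
```

```bash
python3 - <<'E'
from h import *
s=st();print(s['tcp_pos'],s['eef_rot'],s['contact_force'],s['moment']);print(htcp(-.1157,.242))
c=cap('side')
for k in ['red']: print(crect(c,k,.246,(200,180,300,250)))
cap('top','t9')
E
```

```text
[0.46971869 0.22013259 0.24157821] [-1.79998674e+02  1.38829009e-02  9.30568457e+01] [ 0.34121212 -0.83798331 -2.95773593] [-0.91518841 -0.11456988 -0.03837876]
(array([-0.04,  0.06, -0.04]), array([-0.   ,  0.   ,  0.001]))
[465.3 255.5 112.3  42.1 -89.3]
```

Call:
{"fn": "move_arm", "kwargs": {
  "targets": [
    [[0.1,0,0.1],[0,0,0]],
    [[0.2,0,0.2],[0,0,0]],
    [[0.25,0,0.3],[0,0,0]],
    [[0.25,0,0.35],[0,0,0]],
    [[0.25,0,0.35],[0,0,0]]
  ]
}}

```text
time_s: 23.2
tcp_pos: [0.4696, 0.2203, 0.2382]
eef_rot: [-180.0, 0.2, 93.0]
contact_force: [2.5, -10.7, -0.0]
gripper_width: 0.0452
gripper_force: 55.0
```

```bash
python3 - <<'E'
from h import *
s=st();print(s['tcp_pos'],s['eef_rot'],s['contact_force'],s['moment']);print(htcp(-.1157,.242))
E
```

```text
[0.46962881 0.22027025 0.23822502] [-179.96304984    0.23539313   93.02301327] [ 2.45753238e+00 -1.07226307e+01 -6.98803936e-03] [-4.29527631 -0.72971253  0.01886766]
(array([-0.06,  0.07, -0.38]), array([-0.001,  0.004,  0.   ]))
```

Call:
{"fn": "move_arm", "kwargs": {
  "targets": [
    [[-0.2,0,0],[0,0,0]],
    [[-0.2,0,0],[0,0,0]],
    [[-0.2,0,0],[0,0,0]],
    [[-0.2,0,0],[0,0,0]]
  ],
  "jaw": 7
}}

```text
time_s: 23.7
tcp_pos: [0.4698, 0.2212, 0.2382]
eef_rot: [180.0, -0.0, 93.1]
contact_force: [0.1, 0.8, -0.0]
gripper_width: 0.0698
gripper_force: 0.0
```

Call:
{"fn": "move_arm", "kwargs": {
  "targets": [
    [[-1,0,-2],[0,0,0]],
    [[-4,0,-5],[0,0,0]],
    [[-7,0,-10],[0,0,0]],
    [[-7,0,-12],[0,0,0]],
    [[-7,0,-12],[0,0,0]]
  ]
}}

```text
time_s: 24.32
tcp_pos: [0.4741, 0.1511, 0.3599]
eef_rot: [179.8, -0.1, 93.0]
contact_force: [0.3, -0.1, -0.9]
gripper_width: 0.0703
gripper_force: 0.0
```

```bash
python3 - <<'E'
from h import *
s=st();print(s['time_s'],s['tcp_pos'],s['eef_rot'],s['contact_force'])
c=cap('wrist','w10'); print(crect(c,'red',.246,(100,0,400,200)))
import pickle; pickle.dump(c,open('w10.pkl','wb'))
u=np.array([-.0523,.9986]); o=np.array([.4643,.3353]); print('red front expected',o-.14*u, proj(c,[[*(o-.14*u),.246],[*(o-.14*u+[.023,0]),.246],[*(o-.14*u-[.023,0]),.246]]))
im=c['image'][:250]; cv2.imwrite('pics/w10c.png',cv2.resize(im,(800,390)))
E
```

```text
24.325 [0.47408002 0.15111988 0.35993345] [ 1.79814995e+02 -1.23986439e-01  9.30384591e+01] [ 0.3453813  -0.06395469 -0.94141346]
[467.9 252.3 110.3  44.8 -87. ]
red front expected [0.471622 0.195496] [[252.47734632 140.03529918]
 [278.35492954 141.41857798]
 [226.53670154 138.6703522 ]]
```

View pics/w10c.png

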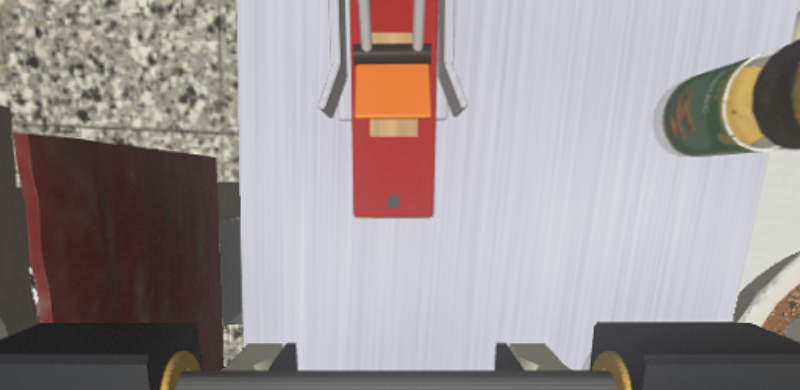

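The red tag is home: its front edge is at row 138 against an expected 139–140, it is straight, and the bar lies on it. Now the yellow tag.

Call:
{"fn": "move_arm", "kwargs": {
  "targets": [
    [[-6,0,-2],[0,0,0.18]],
    [[-12,0,-4],[0,0,0.36]],
    [[-18,0,-4],[0,0,0.54]],
    [[-24,0,-4],[0,0,0.72]],
    [[-30,0,-4],[0,0,0.9]]
  ]
}}

```text
time_s: 25.0
tcp_pos: [0.4891, -0.1501, 0.3968]
eef_rot: [-179.9, 0.1, 41.2]
contact_force: [1.3, 0.5, 0.8]
gripper_width: 0.0704
gripper_force: 0.0
```

```bash
python3 - <<'E'
from h import *
print(st()['tcp_pos'],st()['eef_rot'],goal([.42,-.21,.39],[180,0,-13.4]))
E
```

```text
[ 0.48908663 -0.150067    0.39682492] [-1.79930157e+02  5.38439908e-02  4.12069228e+01] (array([-9.15, -0.04,  0.69]), array([-0.001,  0.001,  0.953]))
```

Call:
{"fn": "move_arm", "kwargs": {
  "targets": [
    [[-1,0,0],[0,0,0.18]],
    [[-2.5,0,0],[0,0,0.36]],
    [[-4.5,0,0.3],[0,0,0.54]],
    [[-7,0,0.5],[0,0,0.72]],
    [[-9.1,0,0.7],[0,0,0.9]]
  ]
}}

```text
time_s: 25.62
tcp_pos: [0.4205, -0.209, 0.3895]
eef_rot: [-180.0, 0.1, -10.4]
contact_force: [-0.0, -0.3, -0.4]
gripper_width: 0.0702
gripper_force: 0.0
```

Call:
{"fn": "move_arm", "kwargs": {
  "targets": [
    [[0,0,0],[0,0,0.05]],
    [[0,0,0],[0,0,0.05]],
    [[0,0,0],[0,0,0.05]]
  ]
}}

```text
time_s: 26.0
tcp_pos: [0.4214, -0.2086, 0.3903]
eef_rot: [180.0, 0.1, -12.8]
contact_force: [1.4, -0.7, 0.5]
gripper_width: 0.0701
gripper_force: 0.0
```

```bash
python3 - <<'E'
from h import *
s=st();print(s['time_s'],s['tcp_pos'],s['eef_rot'])
c=cap('wrist','w11'); q=crect(c,'yellow',.23,(130,0,400,230)); print(q)
a=np.radians(q[4]); g=q[:2]/1000-.0455*np.array([np.cos(a),np.sin(a)])
print(g,goal([*g,.2222],[180,0,q[4]]))
E
```

```text
26.0 [ 0.42138484 -0.20862826  0.39034989] [ 1.79995675e+02  7.11655126e-02 -1.28345597e+01]
[ 463.8 -221.5  138.1   44.1  -13.6]
[ 0.41957577 -0.21080103] (array([-0.12,  0.25, 16.83]), array([0.   , 0.001, 0.013]))
```

Call:
{"fn": "move_arm", "kwargs": {
  "targets": [
    [[-0.1,0.2,5],[0,0,0.013]],
    [[-0.1,0.2,10],[0,0,0.013]],
    [[-0.1,0.2,14],[0,0,0.013]],
    [[-0.1,0.2,15.6],[0,0,0.013]],
    [[-0.1,0.2,16.2],[0,0,0.013]]
  ]
}}

```text
time_s: 26.68
tcp_pos: [0.4202, -0.2107, 0.229]
eef_rot: [180.0, 0.0, -13.6]
contact_force: [0.7, -0.0, 0.4]
gripper_width: 0.0703
gripper_force: 0.0
```

Call:
{"fn": "move_arm", "kwargs": {
  "targets": [
    [[0,0,0.3],[0,0,0]],
    [[0,0,0.5],[0,0,0]],
    [[0,0,0.5],[0,0,0]]
  ]
}}

```text
time_s: 27.05
tcp_pos: [0.4202, -0.2107, 0.2247]
eef_rot: [-180.0, -0.1, -13.7]
contact_force: [0.8, -0.1, 0.1]
gripper_width: 0.0701
gripper_force: 0.0
```

```bash
python3 - <<'E'
from h import *
s=st();print(s['tcp_pos'],s['eef_rot'],s['contact_force'],goal([.4196,-.2108,.2222],[180,0,-13.6]))
E
```

```text
[ 0.42019225 -0.21072537  0.22467525] [-1.79992489e+02 -6.46039726e-02 -1.36783551e+01] [ 0.78000258 -0.13614716  0.06967539] (array([-0.06,  0.02,  0.25]), array([-0.   , -0.001, -0.001]))
```

Call:
{"fn": "move_arm", "kwargs": {
  "targets": [
    [[0,0,0.2],[0,0,0]],
    [[0,0,0.2],[0,0,0]]
  ]
}}

```text
time_s: 27.3
tcp_pos: [0.4198, -0.2107, 0.2221]
eef_rot: [-180.0, -0.0, -13.7]
contact_force: [0.9, -0.2, -0.8]
gripper_width: 0.07
gripper_force: 0.0
```

Call:
{"fn": "move_arm", "kwargs": {
  "targets": [
    [[0,0,0],[0,0,0]],
    [[0,0,0],[0,0,0]],
    [[0,0,0],[0,0,0]],
    [[0,0,0],[0,0,0]],
    [[0,0,0],[0,0,0]]
  ],
  "jaw": 4,
  "squeeze": 55
}}

```text
time_s: 27.92
tcp_pos: [0.4199, -0.2107, 0.2221]
eef_rot: [180.0, 0.0, -13.7]
contact_force: [0.6, -0.6, 0.4]
gripper_width: 0.045
gripper_force: 55.0
```

Call:
{"fn": "move_arm", "kwargs": {
  "targets": [
    [[0,0,0],[0,0,0]],
    [[0,0,-1],[0,0,0]],
    [[0,0,-4],[0,0,0]],
    [[0,0,-9],[0,0,0]],
    [[0,0,-13],[0,0,0]]
  ]
}}

```text
time_s: 28.55
tcp_pos: [0.4199, -0.2108, 0.3547]
eef_rot: [180.0, -0.1, -13.7]
contact_force: [-0.0, 0.3, 0.2]
gripper_width: 0.0452
gripper_force: 55.0
```

```bash
python3 - <<'E'
from h import *
s=st();print(s['time_s'],s['tcp_pos'],s['eef_rot'],s['gripper_width'],s['gripper_force'],s['contact_force'])
c=cap('wrist','w12'); print(crect(c,'yellow',s['tcp_pos'][2]+.008,(150,0,350,384)))
print(goal([.476,.05,.36],[180,0,93]))
E
```

```text
28.55 [ 0.41988696 -0.21081457  0.35470547] [ 1.79993011e+02 -8.94307316e-02 -1.36763533e+01] 0.045181113185165704 54.997753500938416 [-0.03831238  0.31305141  0.19146569]
[ 477.3 -224.2  112.8   45.   -13.7]
(array([ -0.89, -26.73,  -0.03]), array([ 0.009, -0.005, -1.862]))
```

Call:
{"fn": "move_arm", "kwargs": {
  "targets": [
    [[1.2,-3.4,-0.5],[0,0,-0.18]],
    [[2.2,-7.7,-0.5],[0,0,-0.36]],
    [[2.6,-13,-0.5],[0,0,-0.54]],
    [[1.4,-17.8,-0.5],[0,0,-0.72]],
    [[0.2,-22.7,-0.5],[0,0,-0.9]]
  ]
}}

```text
time_s: 29.22
tcp_pos: [0.4754, 0.0109, 0.3574]
eef_rot: [180.0, -0.0, 38.2]
contact_force: [1.1, 0.1, -0.6]
gripper_width: 0.0451
gripper_force: 55.0
```

```bash
python3 - <<'E'
from h import *
print(st()['tcp_pos'],st()['eef_rot'],htcp(-.235,.33))
E
```

```text
[0.4753774  0.01094192 0.35743865] [ 1.79990402e+02 -1.89813830e-02  3.82167602e+01] (array([ 5.64, -6.97,  2.74]), array([ 0.   , -0.   , -0.956]))
```

Call:
{"fn": "move_arm", "kwargs": {
  "targets": [
    [[1,-1.3,0],[0,0,-0.18]],
    [[2.2,-2.8,0],[0,0,-0.36]],
    [[3.4,-4.2,1],[0,0,-0.54]],
    [[4.6,-5.6,2],[0,0,-0.72]],
    [[5.6,-7,2.7],[0,0,-0.9]]
  ]
}}

```text
time_s: 29.85
tcp_pos: [0.4766, 0.0997, 0.33]
eef_rot: [-180.0, -0.0, 89.8]
contact_force: [-0.7, 1.0, -1.2]
gripper_width: 0.045
gripper_force: 55.0
```

Call:
{"fn": "move_arm", "kwargs": {
  "targets": [
    [[0,0,2],[0,0,-0.055]],
    [[0,0,5],[0,0,-0.055]],
    [[0,0,5.5],[0,0,-0.055]],
    [[0,0,5.5],[0,0,-0.055]]
  ]
}}

```text
time_s: 30.35
tcp_pos: [0.477, 0.099, 0.2758]
eef_rot: [180.0, 0.0, 92.6]
contact_force: [0.5, 0.5, 0.2]
gripper_width: 0.0451
gripper_force: 55.0
```

```bash
python3 - <<'E'
from h import *
s=st();print(s['time_s'],s['tcp_pos'],s['eef_rot'],htcp(-.235,.252),htcp(-.1157,.252))
E
```

```text
30.35 [0.47699427 0.09902449 0.27581204] [1.79974543e+02 1.36059573e-02 9.26026227e+01] (array([ 0.16, -0.03,  2.38]), array([ 0.   ,  0.   , -0.007])) (array([12.09, -0.12,  2.38]), array([ 0.   ,  0.   , -0.007]))
```

Call:
{"fn": "move_arm", "kwargs": {
  "targets": [
    [[0,0,1.5],[0,0,-0.007]],
    [[0.2,0,2.4],[0,0,-0.007]],
    [[1.2,0,2.4],[0,0,-0.007]],
    [[2.2,-0.05,2.4],[0,0,-0.007]]
  ]
}}

```text
time_s: 30.85
tcp_pos: [0.4754, 0.1217, 0.2513]
eef_rot: [180.0, 0.0, 93.0]
contact_force: [-0.2, 0.1, -0.5]
gripper_width: 0.045
gripper_force: 55.0
```

Call:
{"fn": "move_arm", "kwargs": {
  "targets": [
    [[1,0,0],[0,0,0]],
    [[2,0,0],[0,0,0]],
    [[3,0,0],[0,0,0]],
    [[3.8,0,0],[0,0,0]],
    [[4.6,0,0],[0,0,0]]
  ]
}}

```text
time_s: 31.48
tcp_pos: [0.4725, 0.167, 0.2507]
eef_rot: [-180.0, 0.0, 93.0]
contact_force: [0.2, -0.8, -2.2]
gripper_width: 0.0454
gripper_force: 55.0
```

```bash
python3 - <<'E'
from h import *
s=st();print(s['tcp_pos'],s['eef_rot'],s['contact_force'],s['moment']);print(htcp(-.1157,.252))
c=cap('wrist','w13'); print(crect(c,'yellow',s['tcp_pos'][2]+.008,(150,0,350,384)),crect(c,'red',.246,(150,0,350,384)))
E
```

```text
[0.47250277 0.16699969 0.25074521] [-1.79954262e+02  4.81349935e-02  9.29942334e+01] [ 0.23625196 -0.82792229 -2.24126102] [-0.9516154  -0.01509027  0.06907654]
(array([ 5.28,  0.06, -0.13]), array([-0.001,  0.001, -0.   ]))
[470.2 211.4  83.1  44.5 -87. ] [488.8 287.1   1.3   0.5 -85.2]
```

Call:
{"fn": "move_arm", "kwargs": {
  "targets": [
    [[1,0,-0.1],[0,0,0]],
    [[2,0.03,-0.1],[0,0,0]],
    [[3,0.05,-0.1],[0,0,0]],
    [[3.8,0.05,-0.1],[0,0,0]],
    [[4.6,0.05,-0.1],[0,0,0]]
  ]
}}

```text
time_s: 32.15
tcp_pos: [0.4708, 0.2135, 0.252]
eef_rot: [-180.0, 0.0, 93.0]
contact_force: [-0.1, -2.2, -1.9]
gripper_width: 0.0454
gripper_force: 55.0
```

Call:
{"fn": "move_arm", "kwargs": {
  "targets": [
    [[0.3,0,0],[0,0,0]],
    [[0.6,0,0.1],[0,0,0]],
    [[0.8,0,0.2],[0,0,0]],
    [[0.9,0,0.35],[0,0,0]],
    [[0.9,0,0.35],[0,0,0]]
  ]
}}

```text
time_s: 32.78
tcp_pos: [0.4704, 0.2211, 0.2486]
eef_rot: [-180.0, 0.1, 93.0]
contact_force: [0.5, -5.4, -1.5]
gripper_width: 0.045
gripper_force: 55.0
```

```bash
python3 - <<'E'
from h import *
s=st();print(s['tcp_pos'],s['eef_rot'],s['contact_force'],s['moment']);print(htcp(-.1157,.248))
E
```

```text
[0.47043448 0.22106859 0.24855794] [-1.79991214e+02  7.34808842e-02  9.29885124e+01] [ 0.52633785 -5.36642485 -1.45870475] [-2.15268349 -0.30109256  0.04443991]
(array([-0.13, -0.01,  0.06]), array([-0.   ,  0.001, -0.   ]))
```

Call:
{"fn": "move_arm", "kwargs": {
  "targets": [
    [[0.1,0,0.05],[0,0,0]],
    [[0.15,0,0.05],[0,0,0]],
    [[0.15,0,0.05],[0,0,0]]
  ]
}}

```text
time_s: 33.15
tcp_pos: [0.4704, 0.2211, 0.2482]
eef_rot: [-180.0, 0.2, 93.0]
contact_force: [2.0, -9.5, -1.8]
gripper_width: 0.0453
gripper_force: 55.0
```

Call:
{"fn": "move_arm", "kwargs": {
  "targets": [
    [[-0.15,0,0],[0,0,0]],
    [[-0.15,0,0],[0,0,0]],
    [[-0.15,0,0],[0,0,0]],
    [[-0.15,0,0],[0,0,0]]
  ],
  "jaw": 7
}}

```text
time_s: 33.65
tcp_pos: [0.4705, 0.2223, 0.2482]
eef_rot: [180.0, -0.0, 93.0]
contact_force: [0.2, -0.0, -1.1]
gripper_width: 0.0696
gripper_force: 0.0
```

Call:
{"fn": "move_arm", "kwargs": {
  "targets": [
    [[-1,0,-2],[0,0,0]],
    [[-4,0,-5],[0,0,0]],
    [[-7,0,-10],[0,0,0]],
    [[-7,0,-11],[0,0,0]],
    [[-7,0,-11],[0,0,0]]
  ]
}}

```text
time_s: 34.28
tcp_pos: [0.4743, 0.1522, 0.3586]
eef_rot: [179.9, -0.1, 93.0]
contact_force: [0.3, 0.4, -1.3]
gripper_width: 0.0698
gripper_force: 0.0
```

```bash
python3 - <<'E'
from h import *
s=st();print(s['time_s'],s['tcp_pos'],s['eef_rot'],s['contact_force'])
c=cap('wrist','w14'); print('yellow',crect(c,'yellow',.256,(100,0,400,200)))
hsv=cv2.cvtColor(c['image'],cv2.COLOR_BGR2HSV)
for l in ('red',):
    try: print(l,crect(c,'red',.246,(200,0,310,200)))
    except Exception as e: print(e)
o=np.array([.4643,.3353]); u=np.array([-.0523,.9986]); f=o-.14*u
print(proj(c,[[f[0]-.023,f[1],.256],[*f,.256],[f[0]+.023,f[1],.256]]))
for v in range(128,156,2): print(v,hsv[v,235].tolist(),hsv[v,252].tolist(),hsv[v,268].tolist())
c=cap('side'); print([(p['score'],onz(c,p['location'][1],p['location'][0],.22)) for p in pinpoint('shaker','side')[:1]], recognise('shaker','side')[:1])
E
```

```text
34.275 [0.47425766 0.15221964 0.35856587] [ 1.79930743e+02 -7.57415746e-02  9.29797644e+01] [ 0.33716915  0.36605747 -1.29726819]
yellow [468.5 251.  107.5  44.4 -86.8]
max() iterable argument is empty
[[225.41887343 140.85173857]
 [252.44395003 142.24933408]
 [279.41078091 143.66641041]]
128 [23, 171, 230] [15, 28, 109] [23, 170, 232]
130 [23, 167, 231] [16, 30, 111] [23, 170, 232]
132 [22, 167, 231] [14, 30, 110] [23, 170, 232]
134 [22, 167, 231] [165, 10, 101] [23, 167, 232]
136 [22, 169, 231] [22, 167, 230] [23, 168, 232]
138 [23, 166, 232] [23, 169, 231] [23, 166, 233]
140 [22, 176, 232] [21, 178, 229] [21, 180, 227]
142 [114, 13, 203] [117, 13, 211] [118, 15, 210]
144 [123, 11, 209] [123, 12, 213] [124, 10, 209]
146 [120, 10, 209] [123, 11, 213] [124, 10, 209]
148 [123, 11, 210] [120, 11, 212] [120, 10, 210]
150 [123, 11, 210] [126, 12, 213] [120, 10, 211]
152 [117, 11, 209] [120, 10, 210] [117, 12, 212]
154 [117, 11, 209] [120, 11, 210] [123, 11, 212]
[(0.81, array([ 0.45782536, -0.40506559,  0.22      ]))] [{'box': [304.0, 119.3, 315.1, 144.5], 'score': 0.8}]
```

```bash
python3 -c "
from h import *
print(r.close_job())"
```

```text
the job is handed in; nothing more can be done
None
```

The red tag and then the yellow tag are filed home under the spring arm on top of the plain tag, the shaker stands upright on the shelf, and I handed the job in at about 34 s; no verdict was returned.

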